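Set the power feeder's speed selector and start it

TASK

Set the dowel saw's power feeder to its sixth speed and start it: with a fingertip, push the pointer of the selector on the blue console round clockwise, click by click, until it clicks in at the yellow dot, and only then press the green start button fully down and let it come up. Push the pointer from one side, without pinching it or forcing it; do not press the red stop button, and leave the wooden pieces where they stand.

Things in the scene. Friction and masses are not known exactly. Their poses are not given: they have to be found in the camera images.
- selector (a joint): speed selector on the blue console, in rad: 0 at the first of seven click positions, growing clockwise seen from above, one click every 0.5236 (30 deg); sixth, at the yellow dot, is 2.618, the last 3.1416 (then a stop). Past half way it springs into the next click by itself; a click takes 2 to 5 N sideways near the pointer's tip. Starts at one of the first four, rarely balanced half-way between
- selector_axis (a point): point on the selector's vertical turning axis, 21 mm above the console's top face (half-way up the pointer). Its x axis points along the pointer towards its tip and turns with it; z is up. Around the axis: a flat grey skirt of radius 30 mm, its top 7 mm above the console, and a round hub of radius 14 mm, 25 mm above the console
- pointer_tip (a point): middle of the end face of the pointer, 42 mm from the axis, at the same height as selector_axis. The pointer is a black bar with a white line on top, 14 mm wide, from 15 mm behind the axis to 42 mm ahead of it, its underside 7 mm and its top 35 mm above the console's top face
- rear_cheek: the pointer's side half that faces counter-clockwise, the side to push for turning clockwise (7 mm thick, 57 mm long, 28 mm high). Its origin and axes: on the turning axis, 1 mm above the console's top, x along the pointer, y (to the left of x) out of this side
- lead_cheek: the pointer's other side half, which faces clockwise; the same size, origin and axes, its side looks to -y
- console: fixed blue box 140 (x) x 230 (y) x 70 (z) mm, origin at the centre of its underside. The selector's axis stands at its x 0, y +45 mm; seven dots lie round it on a circle of radius 55 mm: the first in the console's +y direction from the axis, the others every 30 degrees clockwise, white and growing in size, the sixth yellow. The start button is at x -5, y -75 mm
- start (a joint): green start button, in m: 0 up, 0.006 fully down; springs back, 5 N when fully down
- start_top (a point): centre of the green button's top when it is up (round, 32 mm in diameter; pushed straight down)
- stop (a joint): red stop button, in m: 0 up, 0.006 down; to be left alone
- stop_top (a point): centre of the red button's top (round, 40 mm in diameter), on a fixed yellow box 90 x 80 x 55 mm
- blank_a_center (a point): centre of a loose beech dowel blank standing upright, 38 mm in diameter, 55 mm high
- blank_b_center (a point): centre of another such blank
- vblock_center (a point): centre of a loose grooved wooden block, 50 x 80 x 40 mm, lying on the table
There are look-alikes about, which are no part of the job. What is shaped like the part that bears vblock_center but purple or turquoise is not meant.

How it is judged:
By the outcome, as a careful person would: the job done as asked, in the order asked, and still so for the second after the job is handed in, with the robot touching nothing.
It also fails if it takes over 54 s, if anything falls off the work surface, if the arm or the gripper's body presses on something with over 40 N, if the wrist force passes 120 N, or if a joint passes its speed limit or range.

ROBOT

A 6-joint arm with a two-finger parallel gripper is mounted at the origin on the work surface. World frame = base frame: x ahead of the robot, y to its left, z up, the work surface at z = 0. Lengths are in m, angles in rad, forces in N, time in s.
With the tool pointing down it reaches from about 0.375 to 0.9 m from the base axis. Payload 3.1 kg.
Tool frame: the origin (TCP) lies between the finger pads; the fingertips stand 25 mm ahead of it and the grasp point (between the pads) lies 6 mm ahead of it; y points along the fingers, x is the direction in which the jaws open and shut, and the axes are right-handed (so a half turn about y gives the same grasp; the last joint's range is limited). The gripper opens to 87 mm and grips with 3 to 60 N. Pads are 19 mm wide; open, the fingers measure 117 mm over their backs; the gripper's body (75 mm by 190 mm) begins 51 mm behind the grasp point.
Start: joints at [1.129, 0.527, 1.433, -0, 1.181, -0.178], TCP at [0.162, 0.604, 0.248] pointing down, gripper open.
Joint ranges: [-3.08, 3.08], [-0.75, 2.2], [0.22, 2.44], [-1.43, 4.57], [0, 2.65], [-2.85, 2.85]. Speed limits (rad/s): [2.79, 2.79, 3.14, 3.14, 3.14, 3.14].

INTERFACE

Orientations are given as a unit quaternion [x, y, z, w].
In Python, from rig import robot gives the robot as it stands.
- The arm moves only by the tool carry_out, never from a script. Its argument "moves" is a list of rows, each a list of 7 numbers: the opening, from 0 (shut) to 1 (fully open), then the shift along the tool's x, y, z in cm, then the turn, a rotation vector about the tool's x, y, z in rad. In form: [[grip, x, y, z, rx, ry, rz], ...]. A call has 1 to 20 rows; each row is the pose to reach, as a shift and turn from the pose commanded when the call began, along the tool's axes at that moment; what a row does not reach only later rows make up. A row lasts 1/10 s, in which the tool goes at most 50 mm and 8.59 degrees, less where a joint would pass 70% of its speed; a pose out of reach is approached as far as the arm can. A call with a gripper value outside its range is refused whole. The fingers move at their own pace and stop on an object; "force" is the grip in N (left out, the last holds). Time passes only in rows, so rows that repeat a pose let the fingers close. It gives the time, the measured TCP pose, the force and the opening at its end, in the units of the state.
- robot.get_obs(): the state, without advancing time (a new reading comes with each control period).
- robot.camera(name): name is "scene" or "top"; returns the picture (480x640x3 uint8, red, green, blue); there is no depth.
- robot.camera_params(name): a dict with "fx", "fy", "cx", "cy" (pixels), "extrinsics" (4x4, takes a point from camera to world coordinates). Camera axes: x right, y down, z forward; pixel columns grow to the right and rows downward; lengths in m; the calibration is good to about 2 mm. A picture is of the moment at which its call begins. camera_params takes no time and is no camera call.
- robot.hand_in(): hands the job in, once; it reports no verdict.
The state is a dict: "time": time; "q": joint angles; "joint_velocities": joint speeds; "joint_torque": joint torques, N m; "position": TCP position; "tool_rot": TCP orientation; "ft_force": force on the tool from outside, world axes, zero at the start; "moment": the same for the moment, N m; "grip_width": finger opening in m.
Only numpy, scipy, OpenCV 4.12 (cv2) and the standard library are available. Lean on these libraries where they do the work, as an engineer would, in place of code of your own. Each camera call takes 0.05 s, during which the arm holds its last target.

## Working session

There is one attempt and no reset: what is moved stays moved. The work goes in short steps, Python scripts to look and compute and a tool call to move; the robot and the scene stay as the last step left them, time stands still between calls to the robot, and variables do not carry over. Pictures are saved under pics/ and viewed, and the job is handed in when it is done.

Besides the shell and the picture viewer there is one more tool, called as name(argument=value, ...), one argument or row to a line, values as JSON. carry_out: Moves the arm, as the interface text tells. Its arguments: {"type":"object","properties":{"moves":{"type":"array"},"force":{"type":"number"}},"required":["moves"]}

```bash
ls; mkdir -p pics; python3 - <<'E'
from rig import robot
import cv2
for n in ("scene","top"):
    cv2.imwrite(f"pics/{n}0.png",robot.camera(n)[:,:,::-1])
    p=robot.camera_params(n);print(n,p)
print(robot.get_obs())
E
```

```text
pics
scene {'fx': 438.5739528764837, 'fy': 438.5739528764837, 'cx': 316.0005858531641, 'cy': 243.34619742794226, 'extrinsics': array([[ 0.23212095,  0.63848371, -0.73379726,  1.18382064],
       [ 0.97262819, -0.144067  ,  0.18231595, -0.18158697],
       [ 0.01068979, -0.75603125, -0.65444822,  0.66198344],
       [ 0.        ,  0.        ,  0.        ,  1.        ]])}
top {'fx': 452.243388359747, 'fy': 452.243388359747, 'cx': 327.7782566531015, 'cy': 236.6520934459632, 'extrinsics': array([[ 2.10522393e-02, -9.89575442e-01,  1.42468410e-01,
         4.16092515e-01],
       [-9.99778076e-01, -2.07268943e-02,  3.76744397e-03,
        -1.51271561e-02],
       [-7.75242367e-04, -1.42516106e-01, -9.89792180e-01,
         9.34568323e-01],
       [ 0.00000000e+00,  0.00000000e+00,  0.00000000e+00,
         1.00000000e+00]])}
{'time': 0.1, 'q': array([ 1.12951327e+00,  5.28359028e-01,  1.43380672e+00, -2.02601160e-05,
        1.18143306e+00, -1.78483639e-01]), 'joint_velocities': array([-9.36183992e-04, -2.92986721e-03, -2.63193693e-03, -4.91102781e-05,
        9.39818651e-04, -2.09707830e-04]), 'joint_torque': array([-4.49336994e-04, -4.40987384e+01, -1.77150679e+01,  6.34698104e-02,
        5.34866110e-02, -5.47153797e-05]), 'position': array([0.1620554 , 0.60296412, 0.24666782]), 'tool_rot': array([ 0.56152935,  0.42955317, -0.43080828, -0.56086816]), 'ft_force': array([ 0.00178191, -0.30986517, -0.46847634]), 'moment': array([ 0.04557036,  0.02305055, -0.01787526]), 'grip_width': 0.08703423206589365}
```

View pics/scene0.png

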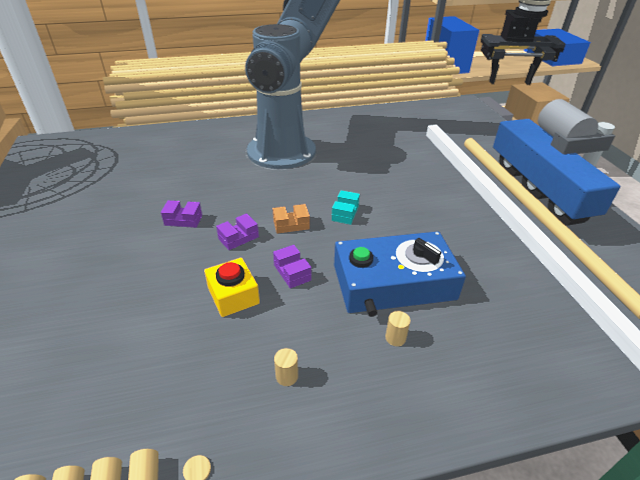

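View pics/top0.png

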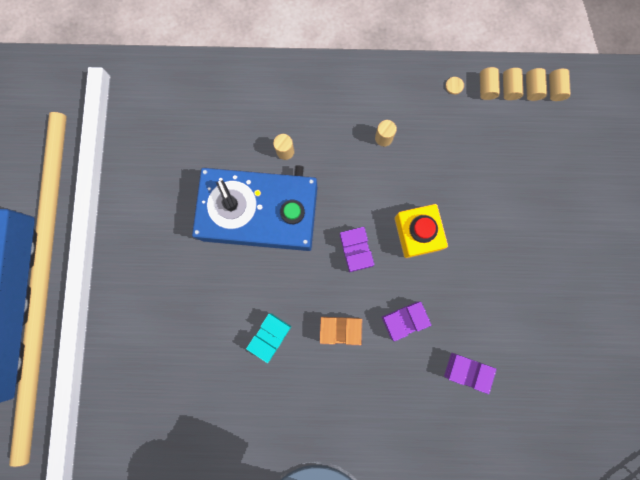

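Top view: the blue console spans about (195–317, 168–250), with the selector at (231,204), the pointer tip towards (222,181), the yellow dot at (257,193) and green start at (292,211). Red stop on its yellow box is at (424,229), and the blanks stand at (284,147) and (386,133). The big blue object at the left edge is the vehicle, not the console. Next come an enlarged crop and measurements.

```bash
cat > h.py <<'E'
import numpy as np,cv2
from rig import robot
P={n:robot.camera_params(n) for n in("scene","top")}
def ray(n,u,v,z):
    p=P[n];E=p["extrinsics"]
    d=E[:3,:3]@np.array([(u-p["cx"])/p["fx"],(v-p["cy"])/p["fy"],1]);o=E[:3,3]
    return o+d*(z-o[2])/d[2]
def proj(n,X):
    p=P[n];E=p["extrinsics"];c=E[:3,:3].T@(np.asarray(X)-E[:3,3])
    return c[0]/c[2]*p["fx"]+p["cx"],c[1]/c[2]*p["fy"]+p["cy"]
def blobs(im,lo,hi,amin=3):
    m=cv2.inRange(cv2.cvtColor(im,cv2.COLOR_BGR2HSV),lo,hi)
    n,l,s,c=cv2.connectedComponentsWithStats(m)
    return [(s[i,4],c[i].round(2),s[i,:4]) for i in range(1,n) if s[i,4]>=amin],l
E
python3 - <<'E'
from h import *
t=cv2.imread("pics/top0.png");s=cv2.imread("pics/scene0.png")
a=cv2.resize(t[160:260,185:325],None,fx=5,fy=5,interpolation=cv2.INTER_CUBIC)
b=cv2.resize(s[225:325,325:470],None,fx=5,fy=5,interpolation=cv2.INTER_CUBIC)
cv2.imwrite("pics/ct0.png",a);cv2.imwrite("pics/cs0.png",b)
for n,im,box in(("top",t,(160,260,185,325)),("scene",s,(225,325,325,470))):
    r0,r1,c0,c1=box;sub=im[r0:r1,c0:c1]
    for nm,lo,hi,z in(("yellow",(20,120,120),(35,255,255),.07),("green",(50,120,60),(80,255,255),.09),("white",(0,0,190),(179,50,255),.07),("blue",(105,120,60),(125,255,255),.07)):
        for A,c,bb in blobs(sub,lo,hi)[0]:
            print(n,nm,A,c+[c0,r0],ray(n,*(c+[c0,r0]),z).round(4))
E
```

```text
top yellow 23 [257.   192.57] [0.6249 0.1286 0.07  ]
top green 233 [291.7  210.51] [0.5865 0.0578 0.09  ]
top white 8 [204.25 171.75] [0.6648 0.2345 0.07  ]
top white 10 [234.5 176.8] [0.6557 0.1743 0.07  ]
top white 55 [222.02 187.44] [0.6337 0.1977 0.07  ]
top white 1375 [232.9 205.9] [0.5973 0.1745 0.07  ]
top white 13 [248.38 181.62] [0.6466 0.1465 0.07  ]
top white 8 [310.88 181.12] [0.6501 0.0237 0.07  ]
top white 6 [203.  201.5] [0.6048 0.2334 0.07  ]
top white 18 [259.22 206.5 ] [0.5971 0.1231 0.07  ]
top white 9 [196.33 231.89] [0.5445 0.2426 0.07  ]
top white 8 [304.88 241.12] [0.5309 0.0321 0.07  ]
top blue 6028 [260.41 210.54] [0.5892 0.1204 0.07  ]
scene yellow 18 [400.56 266.56] [0.6236 0.1281 0.07  ]
scene green 193 [361.02 253.59] [0.5913 0.0561 0.09  ]
scene white 4 [436.75 232.75] [0.5432 0.2424 0.07  ]
scene white 635 [413.99 258.03] [0.6065 0.1634 0.07  ]
scene white 6 [340.  242.5] [0.5284 0.0324 0.07  ]
scene white 54 [432.76 246.98] [0.5839 0.2144 0.07  ]
scene white 4 [445.   251.75] [0.603  0.2324 0.07  ]
scene white 13 [392.92 257.38] [0.5954 0.1231 0.07  ]
scene white 7 [441.29 269.57] [0.649  0.2022 0.07  ]
scene white 11 [413.91 272.82] [0.6456 0.1467 0.07  ]
scene white 8 [459.62 272.25] [0.6637 0.2335 0.07  ]
scene white 9 [429.33 273.89] [0.6549 0.1745 0.07  ]
scene white 7 [353.29 284.43] [0.6491 0.024  0.07  ]
scene blue 6487 [394.68 274.87] [0.6426 0.1086 0.07  ]
```

View pics/ct0.png

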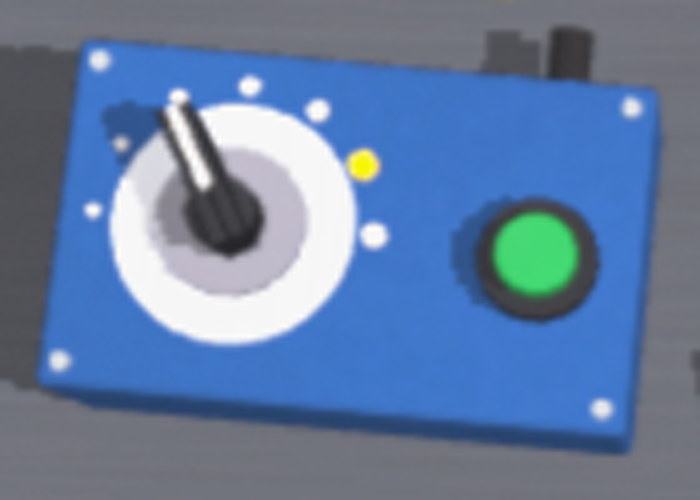

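View pics/cs0.png

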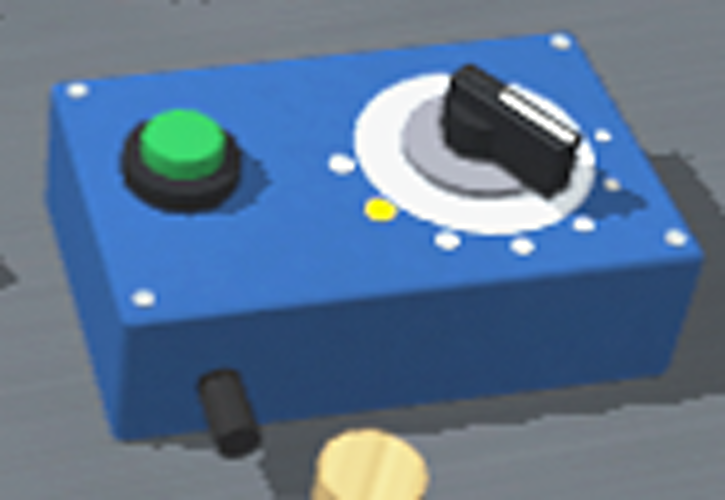

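```bash
python3 - <<'E'
from h import *
from scipy.spatial.transform import Rotation as R
o=robot.get_obs();print(R.from_quat(o["tool_rot"]).as_matrix().round(3))
C=np.array([[.6643,.2340],[.6496,.0238],[.5297,.0322],[.5438,.2425]]);c=C.mean(0)
d=C[0]-C[1]+C[3]-C[2];yaw=np.arctan2(d[1],d[0])-np.pi/2
Rc=np.array([[np.cos(yaw),-np.sin(yaw)],[np.sin(yaw),np.cos(yaw)]])
ax=c+Rc@[0,.045];st=c+Rc@[-.005,-.075]
print("center",c,"yaw",np.degrees(yaw),"axis",ax,"start",st)
for n in range(7):
    a=np.radians(90-30*n);print(n+1,(ax+.055*Rc@[np.cos(a),np.sin(a)]).round(4))
for n,uv in(("top",(222.02,187.44)),("scene",(432.76,246.98))):
    w=ray(n,*uv,.105)[:2]-ax;a=np.degrees(np.arctan2(w[1],w[0]))
    print(n,"line",w,np.hypot(*w),"ang",a,"sel deg",90+np.degrees(yaw)-a)
# line blob axis via minAreaRect ends
for n,f,uv in(("top","top0",(222,187)),("scene","scene0",(433,247))):
    im=cv2.imread(f"pics/{f}.png");b,l=blobs(im,(0,0,190),(179,50,255))
    k=l[uv[1],uv[0]];ys,xs=np.nonzero(l==k)
    W=np.array([ray(n,x,y,.105)[:2] for x,y in zip(xs,ys)]);m=W-W.mean(0)
    v=np.linalg.svd(m)[2][0]; v*=np.sign(v@(W.mean(0)-ax));a=np.degrees(np.arctan2(v[1],v[0]))
    print(n,len(xs),"axis ang",a,"sel",90+np.degrees(yaw)-a,"ext",(m@v).min(),(m@v).max())
# start height
for z in(.08,.085,.09,.095):
    print(z,proj("top",[*st,z]),proj("scene",[*st,z]))
E
```

```text
[[ 0.26  -0.001 -0.966]
 [ 0.966 -0.002  0.26 ]
 [-0.002 -1.     0.   ]]
center [0.59685  0.133125] yaw -3.918063083099126 axis [0.59992484 0.17801983] start [0.58673695 0.05864194]
1 [0.6037 0.2329]
2 [0.6306 0.2237]
3 [0.6493 0.2022]
4 [0.6548 0.1743]
5 [0.6456 0.1473]
6 [0.6241 0.1286]
7 [0.5962 0.1231]
top line [0.02501005 0.01109228] 0.0273594825986511 ang 23.917901015547507 sel deg 62.164035901353365
scene line [0.01942437 0.01297087] 0.023357002276749226 ang 33.7335126107703 sel deg 52.348424306130575
top 55 axis ang 21.537757870747676 sel 64.5441790461532 ext -0.01946001113039576 0.018671816485144377Traceback (most recent call last):
  File "<stdin>", line 19, in <module>
    u, s, vh = gufunc(a, signature=signature)
               ~~~~~~^^^^^^^^^^^^^^^^^^^^^^^^
numpy._core._exceptions._ArrayMemoryError: Unable to allocate 660. GiB for an array with shape (297710, 297710) and data type float64
```

The selector measures about 62° in the top view and 52° in the scene view, so it's on the third click (60°, at the dot near (0.649, 0.202)). Axis and dots agree with the description to within 1 mm. I'll move the shut fingers above the pointer's counter-clockwise side.

carry_out(
  moves=[
    [0, -1.0, 0, -2.1, 0, -0.03, 0],
    [0, -2.7, 0, -5.7, 0, -0.08, 0],
    [0, -4.4, 0, -9.4, 0, -0.13, 0],
    [0, -6.1, 0, -13.1, 0, -0.18, 0],
    [0, -7.8, 0, -16.8, 0, -0.23, 0],
    [0, -9.5, 0, -20.5, 0, -0.28, 0],
    [0, -11.2, 0, -24.1, 0, -0.33, 0],
    [0, -12.9, 0, -27.8, 0, -0.38, 0],
    [0, -14.6, 0, -31.4, 0, -0.43, 0],
    [0, -16.3, 0, -35.0, 0, -0.48, 0],
    [0, -18.0, 0, -38.7, 0, -0.53, 0],
    [0, -19.7, 0, -42.4, 0, -0.58, 0],
    [0, -21.4, 0, -46.0, 0, -0.63, 0],
    [0, -23.1, 0, -49.6, 0, -0.68, 0],
    [0, -24.3, 0, -52.2, 0, -0.71, 0],
    [0, -24.8, 0, -53.2, 0, -0.716, 0],
    [0, -24.8, 0, -53.2, 0, -0.716, 0],
    [0, -24.8, 0, -53.2, 0, -0.716, 0],
  ],
  force=10,
)

```text
time: 1.9
position: [0.6102, 0.2266, 0.247]
tool_rot: [-0.374, -0.599, 0.6, 0.376]
ft_force: [0.9, -0.5, -0.1]
grip_width: 0.0006
```

```bash
cat >> h.py <<'E'
from scipy.spatial.transform import Rotation as R
AX=np.array([.5999,.1780]);ST=np.array([.5867,.0586]);YAW=-3.92
def state(tag=None,box=(140,280,165,345),boxs=(180,330,310,490)):
    o=robot.get_obs();M=R.from_quat(o["tool_rot"]).as_matrix()
    print("t",round(o["time"],2),"pos",o["position"].round(4),"jaw deg",np.degrees(np.arctan2(M[1,0],M[0,0])).round(2),"y.z",M[2,1].round(4),"f",o["ft_force"].round(2),"q",o["q"].round(2),"w",o["grip_width"].round(4))
    if tag:
        t=robot.camera("top")[:,:,::-1];s=robot.camera("scene")[:,:,::-1]
        a=cv2.resize(t[box[0]:box[1],box[2]:box[3]],(514,400),interpolation=cv2.INTER_CUBIC)
        b=cv2.resize(s[boxs[0]:boxs[1],boxs[2]:boxs[3]],(480,400),interpolation=cv2.INTER_CUBIC)
        cv2.imwrite(f"pics/{tag}_t.png",t);cv2.imwrite(f"pics/{tag}_s.png",s)
        cv2.imwrite(f"pics/{tag}.png",cv2.resize(np.hstack([a,b]),None,fx=.8,fy=.8,interpolation=cv2.INTER_AREA))
    return o,M
E
python3 - <<'E'
from h import *
state("a")
E
```

```text
Traceback (most recent call last):
  File "h.py", line 19, in state
    print("t",round(o["time"],2),"pos",o["position"].round(4),"jaw deg",np.degrees(np.arctan2(M[1,0],M[0,0])).round(2),"y.z",M[2,1].round(4),"f",o["ft_force"].round(2),"q",o["q"].round(2),"w",o["grip_width"].round(4))
                                                                                                                                                                                                ^^^^^^^^^^^^^^^^^^^^^
AttributeError: 'float' object has no attribute 'round'
```

```bash
sed -i 's/o\["grip_width"\].round(4)/round(o["grip_width"],4)/' h.py
python3 - <<'E'
from h import *
state("a")
E
```

```text
t 1.9 pos [0.6102 0.2266 0.247 ] jaw deg 115.97 y.z -1.0 f [ 0.9  -0.47 -0.1 ] q [ 0.18  0.56  1.36  0.    1.22 -1.84] w 0.0006
```

View pics/a.png

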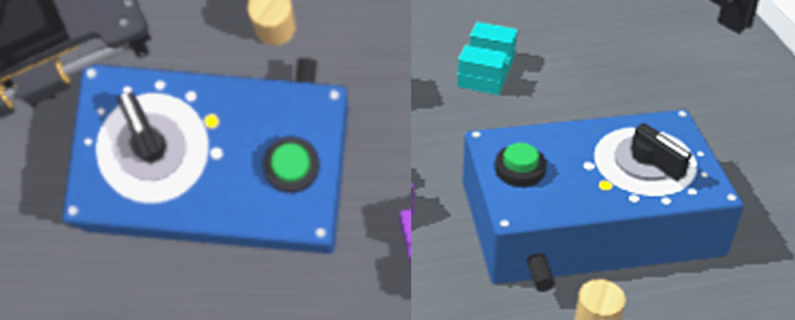

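```bash
python3 - <<'E'
from h import *
for z in(.247,.222):print(proj("top",[.6102,.2266,z]),proj("scene",[.6102,.2266,z]))
t=cv2.imread("pics/a_t.png");s=cv2.imread("pics/a_s.png")
cv2.imwrite("pics/a2.png",np.hstack([cv2.resize(t[70:270,70:270],(400,400)),cv2.resize(s[60:260,400:600],(400,400))]))
E
```

```text
(np.float64(176.5951656117359), np.float64(173.44730171149848)) (np.float64(464.3574747668441), np.float64(179.69059818410375))
(np.float64(181.70481035397341), np.float64(177.7741376697722)) (np.float64(461.1089778261593), np.float64(191.6030608622669))
```

View pics/a2.png

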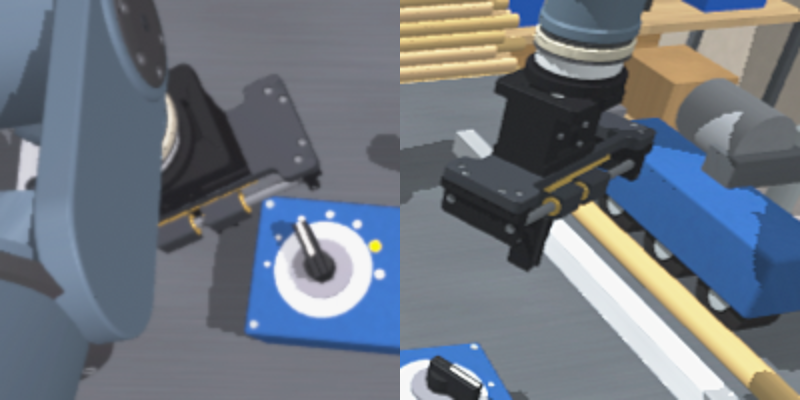

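The fist tip shows at scene pixel (462,192), and it projects to (461,192), so the frames agree. Its lateral gap to the rear cheek is about 17 mm. I'll go straight down until the tips are 14 mm above the console.

carry_out(
  moves=[
    [0, 0, 2, 0, 0, 0, 0],
    [0, 0, 5, 0, 0, 0, 0],
    [0, 0, 8, 0, 0, 0, 0],
    [0, 0, 10.5, 0, 0, 0, 0],
    [0, 0, 12.5, 0, 0, 0, 0],
    [0, 0, 13.5, 0, 0, 0, 0],
    [0, 0, 13.8, 0, 0, 0, 0],
    [0, 0, 13.8, 0, 0, 0, 0],
    [0, 0, 13.8, 0, 0, 0, 0],
  ],
)

```text
time: 2.9
position: [0.6123, 0.2263, 0.1108]
tool_rot: [0.375, 0.6, -0.599, -0.374]
ft_force: [-0.1, -0.2, 0.8]
grip_width: 0.0005
```

```bash
python3 - <<'E'
from h import *
state("b")
E
```

```text
t 2.9 pos [0.6123 0.2263 0.1108] jaw deg 115.99 y.z -1.0 f [-0.09 -0.18  0.8 ] q [ 0.18  0.73  1.47  0.    0.94 -1.84] w 0.0005
```

View pics/b.png

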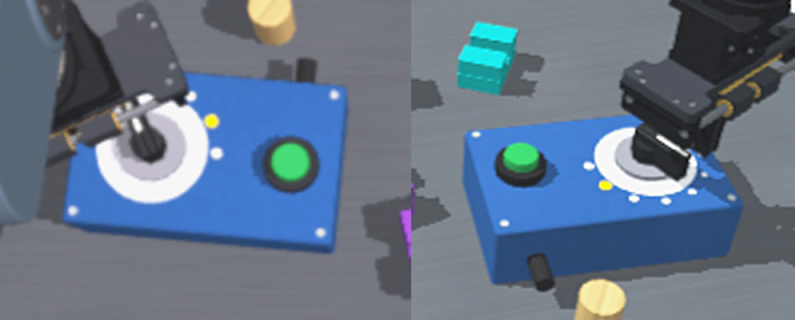

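```bash
cat >> h.py <<'E'
def table(ths,rad=.031,lat=.022):
    o,M=state();j=np.arctan2(M[1,0],M[0,0]);a=j-np.pi/2
    el=M[:2,0];er=-M[:2,2];p=o["position"][:2]-AX;r0,l0=p@er,p@el
    print("sel now(virtual)",90+YAW-np.degrees(a),"rad",r0,"lat",l0)
    for s in ths:
        th=np.radians(s-(90+YAW-np.degrees(a)))
        X=-rad*np.sin(th)+lat*np.cos(th)-l0;Z=-(rad*np.cos(th)+lat*np.sin(th)-r0)
        print(s,"x %.2f z %.2f ry %.3f"%(X*100,Z*100,th))
E
python3 - <<'E'
from h import *
table([60,62,64,66,68,70,72,74,76,78,80])
E
```

```text
t 3.0 pos [0.6124 0.2261 0.1109] jaw deg 115.97 y.z -1.0 f [-0.29  0.43  0.27] q [ 0.18  0.73  1.47  0.    0.94 -1.84] w 0.0005
sel now(virtual) 60.10864788210527 rad 0.03228230834729941 lat 0.0377692065475577
60 x -1.57 z 0.13 ry -0.002
62 x -1.68 z 0.06 ry 0.033
64 x -1.79 z -0.01 ry 0.068
66 x -1.91 z -0.08 ry 0.103
68 x -2.02 z -0.14 ry 0.138
70 x -2.14 z -0.20 ry 0.173
72 x -2.26 z -0.26 ry 0.208
74 x -2.39 z -0.31 ry 0.242
76 x -2.51 z -0.36 ry 0.277
78 x -2.64 z -0.40 ry 0.312
80 x -2.76 z -0.44 ry 0.347
```

carry_out(
  moves=[
    [0, -0.5, 0, 0.1, 0, 0, 0],
    [0, -1.0, 0, 0.1, 0, 0, 0],
    [0, -1.3, 0, 0.1, 0, 0, 0],
    [0, -1.5, 0, 0.1, 0, 0, 0],
    [0, -1.6, 0, 0.1, 0, 0, 0],
    [0, -1.6, 0, 0.1, 0, 0, 0],
  ],
)

```text
time: 3.6
position: [0.6178, 0.2108, 0.1095]
tool_rot: [-0.375, -0.599, 0.6, 0.375]
ft_force: [0.6, 0.1, -0.6]
grip_width: 0.0005
```

```bash
python3 - <<'E'
from h import *
state("c")
table([60,62,64,66,68,70,72,74,76,78,80])
E
```

```text
t 3.6 pos [0.6178 0.2108 0.1095] jaw deg 115.95 y.z -1.0 f [ 0.55  0.06 -0.62] q [ 0.16  0.73  1.47  0.    0.95 -1.87] w 0.0005
t 3.7 pos [0.6177 0.2111 0.1095] jaw deg 115.97 y.z -1.0 f [ 0.19  0.07 -0.18] q [ 0.16  0.73  1.47  0.    0.95 -1.87] w 0.0006
sel now(virtual) 60.112673993026924 rad 0.03043898305468852 lat 0.02196063339180448
60 x 0.01 z -0.05 ry -0.002
62 x -0.10 z -0.13 ry 0.033
64 x -0.21 z -0.20 ry 0.068
66 x -0.33 z -0.27 ry 0.103
68 x -0.44 z -0.33 ry 0.138
70 x -0.56 z -0.39 ry 0.173
72 x -0.68 z -0.44 ry 0.207
74 x -0.80 z -0.49 ry 0.242
76 x -0.93 z -0.54 ry 0.277
78 x -1.05 z -0.58 ry 0.312
80 x -1.18 z -0.62 ry 0.347
```

View pics/c.png

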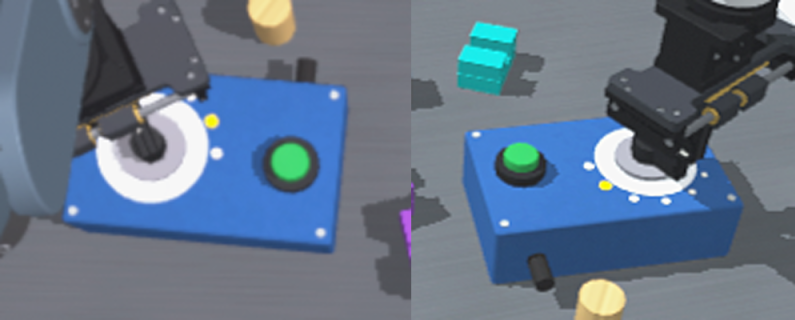

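No contact force yet. The fist stands right beside the cheek, slightly short of or just at contact. I'll push it round to about 80° to get the fourth click.

carry_out(
  moves=[
    [0, -0.1, 0, -0.1, 0, 0.035, 0],
    [0, -0.2, 0, -0.2, 0, 0.07, 0],
    [0, -0.3, 0, -0.25, 0, 0.1, 0],
    [0, -0.45, 0, -0.3, 0, 0.14, 0],
    [0, -0.55, 0, -0.4, 0, 0.17, 0],
    [0, -0.7, 0, -0.45, 0, 0.21, 0],
    [0, -0.8, 0, -0.5, 0, 0.24, 0],
    [0, -0.95, 0, -0.55, 0, 0.28, 0],
    [0, -1.05, 0, -0.6, 0, 0.31, 0],
    [0, -1.05, 0, -0.6, 0, 0.31, 0],
  ],
)

```text
time: 4.7
position: [0.6277, 0.2041, 0.1095]
tool_rot: [-0.463, -0.534, 0.535, 0.463]
ft_force: [-0.5, 0.9, 0.2]
grip_width: 0.0003
```

```bash
python3 - <<'E'
from h import *
state("d")
table([78,80,82,84])
E
```

```text
t 4.7 pos [0.6277 0.2041 0.1095] jaw deg 98.18 y.z -1.0 f [-0.49  0.91  0.2 ] q [ 0.15  0.74  1.44 -0.    0.96 -1.57] w 0.0003
t 4.8 pos [0.6277 0.2041 0.1095] jaw deg 98.23 y.z -1.0 f [-0.38  0.44  0.16] q [ 0.15  0.74  1.45 -0.    0.96 -1.57] w 0.0007
sel now(virtual) 77.85210628971453 rad 0.031239055886488547 lat 0.02189198235808964
78 x 0.00 z 0.02 ry 0.003
80 x -0.11 z -0.06 ry 0.037
82 x -0.22 z -0.13 ry 0.072
84 x -0.33 z -0.19 ry 0.107
```

View pics/d.png

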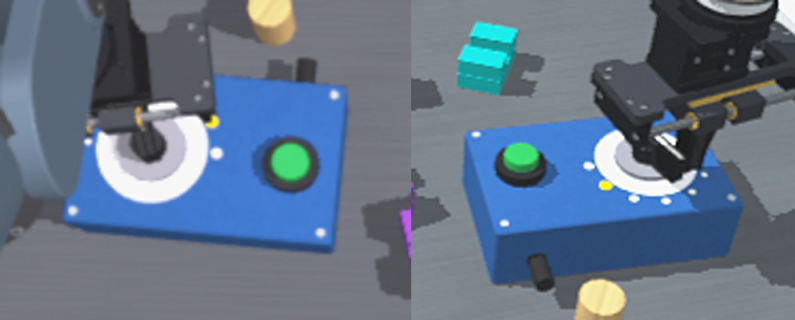

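```bash
python3 - <<'E'
from h import *
t=cv2.imread("pics/d_t.png");s=cv2.imread("pics/d_s.png")
cv2.imwrite("pics/d2.png",np.hstack([cv2.resize(t[165:245,190:270],(400,400),interpolation=cv2.INTER_CUBIC),cv2.resize(s[205:285,385:465],(400,400),interpolation=cv2.INTER_CUBIC)]))
for sel in (60,70,80,90):
    a=np.radians(90+YAW-sel);print(sel,proj("scene",[*(AX+.042*np.array([np.cos(a),np.sin(a)])),.105]),proj("top",[*(AX+.042*np.array([np.cos(a),np.sin(a)])),.105]))
E
```

```text
60 (np.float64(439.5259586237872), np.float64(252.75351807329812)) (np.float64(218.4939759477764), np.float64(180.8114920369921))
70 (np.float64(436.8145175637969), np.float64(254.1960851740815)) (np.float64(222.18556856040692), np.float64(179.5291411200373))
80 (np.float64(433.6306615183667), np.float64(255.24993657044516)) (np.float64(226.02660899942322), np.float64(178.88228128586934))
90 (np.float64(430.0775187744988), np.float64(255.87635394876554)) (np.float64(229.90272065699097), np.float64(178.88977608760155))
```

View pics/d2.png

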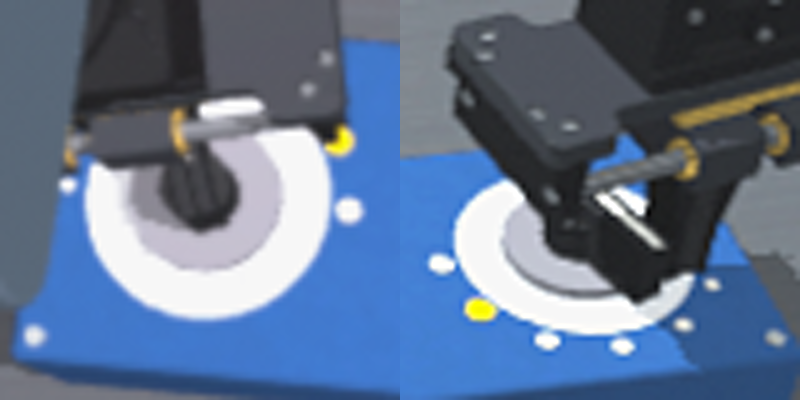

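The white line's end at scene pixel (437,254) puts the pointer near 70°, still being pushed, so the fist contacts about 4 mm later than I assumed. I'll use an effective half thickness of about 18 mm from here on.

```bash
python3 - <<'E'
from h import *
table([70,72,74,76,78,80,82,84],lat=.018)
E
```

```text
t 4.8 pos [0.6277 0.2041 0.1095] jaw deg 98.23 y.z -1.0 f [-0.38  0.44  0.16] q [ 0.15  0.74  1.45 -0.    0.96 -1.57] w 0.0007
sel now(virtual) 77.85210628971453 rad 0.031239055886488547 lat 0.02189198235808964
70 x 0.02 z 0.30 ry -0.137
72 x -0.08 z 0.22 ry -0.102
74 x -0.19 z 0.15 ry -0.067
76 x -0.29 z 0.08 ry -0.032
78 x -0.40 z 0.02 ry 0.003
80 x -0.51 z -0.04 ry 0.037
82 x -0.62 z -0.10 ry 0.072
84 x -0.73 z -0.15 ry 0.107
```

carry_out(
  moves=[
    [0, -0.1, 0, 0.1, 0, -0.03, 0],
    [0, -0.2, 0, 0.1, 0, -0.03, 0],
    [0, -0.3, 0, 0.05, 0, -0.01, 0],
    [0, -0.4, 0, 0.0, 0, 0.0, 0],
    [0, -0.5, 0, -0.05, 0, 0.035, 0],
    [0, -0.5, 0, -0.05, 0, 0.035, 0],
  ],
)

```text
time: 5.4
position: [0.629, 0.1989, 0.1095]
tool_rot: [-0.472, -0.526, 0.526, 0.472]
ft_force: [-0.2, 0.0, -0.0]
grip_width: 0.0003
```

```bash
cat >> h.py <<'E'
def zoom(tag):
    t=cv2.imread(f"pics/{tag}_t.png");s=cv2.imread(f"pics/{tag}_s.png")
    cv2.imwrite(f"pics/{tag}z.png",np.hstack([cv2.resize(t[165:245,190:270],(400,400),interpolation=cv2.INTER_CUBIC),cv2.resize(s[205:285,385:465],(400,400),interpolation=cv2.INTER_CUBIC)]))
E
python3 - <<'E'
from h import *
state("e");zoom("e")
table([80,82,84,86,88],lat=.018)
E
```

```text
t 5.4 pos [0.629  0.1989 0.1095] jaw deg 96.17 y.z -1.0 f [-0.21  0.02 -0.04] q [ 0.14  0.74  1.45 -0.    0.96 -1.54] w 0.0003
t 5.5 pos [0.6288 0.199  0.1095] jaw deg 96.21 y.z -1.0 f [-0.04 -0.31  0.04] q [ 0.14  0.74  1.45 -0.    0.96 -1.54] w 0.0003
sel now(virtual) 79.86720808852205 rad 0.031035052145956515 lat 0.017759218105912945
80 x 0.02 z -0.00 ry 0.002
82 x -0.09 z -0.06 ry 0.037
84 x -0.20 z -0.12 ry 0.072
86 x -0.32 z -0.17 ry 0.107
88 x -0.43 z -0.22 ry 0.142
```

View pics/ez.png

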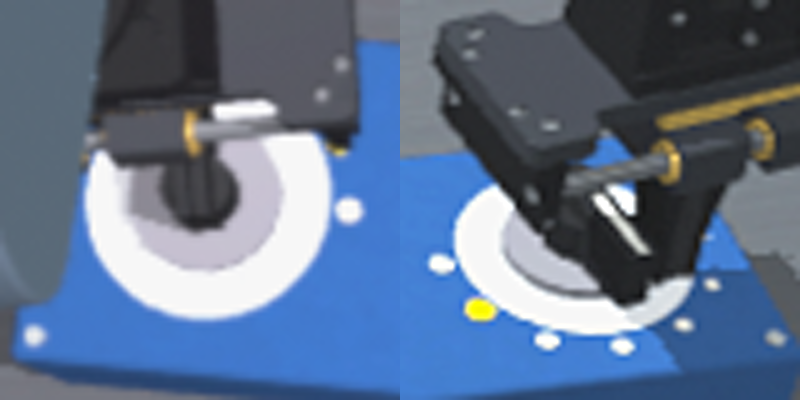

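```bash
cat >> h.py <<'E'
def line(tag,cam="scene"):
    f=f"pics/{tag}_s.png" if cam=="scene" else f"pics/{tag}_t.png"
    im=cv2.imread(f);hsv=cv2.cvtColor(im,cv2.COLOR_BGR2HSV)
    m=cv2.inRange(hsv,(0,0,140),(179,60,255))
    # keep pixels whose world point at z=.105 lies on a ring 20..42mm from axis
    n,l,s,c=cv2.connectedComponentsWithStats(m)
    for i in range(1,n):
        if not 8<s[i,4]<120: continue
        w=ray(cam,*c[i],.105)[:2]-AX
        if np.hypot(*w)>.045: continue
        ys,xs=np.nonzero(l==i);W=np.array([ray(cam,x,y,.105)[:2]-AX for x,y in zip(xs,ys)])
        vx,vy,x0,y0=cv2.fitLine(W.astype(np.float32),cv2.DIST_L2,0,.001,.001).ravel()
        v=np.array([vx,vy]);v*=np.sign(v@w);a=np.degrees(np.arctan2(v[1],v[0]))
        far=W[np.argsort(W@v)[-4:]].mean(0)
        print(tag,cam,"A",s[i,4],"centroid",c[i].round(1),"r",np.hypot(*w).round(4),"sel by centroid",round(90+YAW-np.degrees(np.arctan2(w[1],w[0])),1),"by dir",round(90+YAW-a,1),"by far end",round(90+YAW-np.degrees(np.arctan2(far[1],far[0])),1),np.hypot(*far).round(4))
E
cp pics/top0.png pics/z_t.png; cp pics/scene0.png pics/z_s.png
python3 - <<'E'
from h import *
for t in "zabde":line(t);line(t,"top")
E
```

```text
z scene A 66 centroid [432.7 247.1] r 0.0234 sel by centroid 53.1 by dir 60.0 by far end 58.0 0.0385
z top A 73 centroid [221.9 187.5] r 0.0274 sel by centroid 61.8 by dir 64.2 by far end 65.1 0.0458
a scene A 9 centroid [409.  230.6] r 0.0396 sel by centroid 247.8 by dir 204.3 by far end 243.7 0.0437
a scene A 69 centroid [432.6 246.9] r 0.023 sel by centroid 52.7 by dir 60.1 by far end 58.0 0.0385
a top A 74 centroid [221.9 187.4] r 0.0276 sel by centroid 62.0 by dir 64.6 by far end 65.1 0.0458
b scene A 38 centroid [431.5 247.5] r 0.0226 sel by centroid 60.0 by dir 58.9 by far end 60.0 0.0383
d scene A 53 centroid [430.  246.5] r 0.0188 sel by centroid 59.7 by dir 82.5 by far end 69.7 0.0366
e scene A 51 centroid [428.7 247.2] r 0.0189 sel by centroid 70.3 by dir 94.3 by far end 80.0 0.0398
```

carry_out(
  moves=[
    [0, 0.4, 0, 0, 0, 0, 0],
    [0, 1.0, 0, 0, 0, 0, 0],
    [0, 1.5, 0, 0, 0, 0, 0],
    [0, 1.5, 0, 0, 0, 0, 0],
  ],
)

```text
time: 5.9
position: [0.6271, 0.2153, 0.1095]
tool_rot: [0.472, 0.527, -0.527, -0.472]
ft_force: [0.6, -0.6, -0.3]
grip_width: 0.0005
```

```bash
python3 - <<'E'
from h import *
state("f");zoom("f");line("f");line("f","top")
E
```

```text
t 5.9 pos [0.6271 0.2153 0.1095] jaw deg 96.27 y.z -1.0 f [ 0.59 -0.64 -0.34] q [ 0.16  0.74  1.44  0.    0.96 -1.52] w 0.0005
f scene A 21 centroid [427.2 250.8] r 0.0275 sel by centroid 90.7 by dir 90.0 by far end 89.5 0.0381
f top A 71 centroid [224.8 190.6] r 0.0199 sel by centroid 70.1 by dir 22.6 by far end 54.2 0.0281
```

View pics/fz.png

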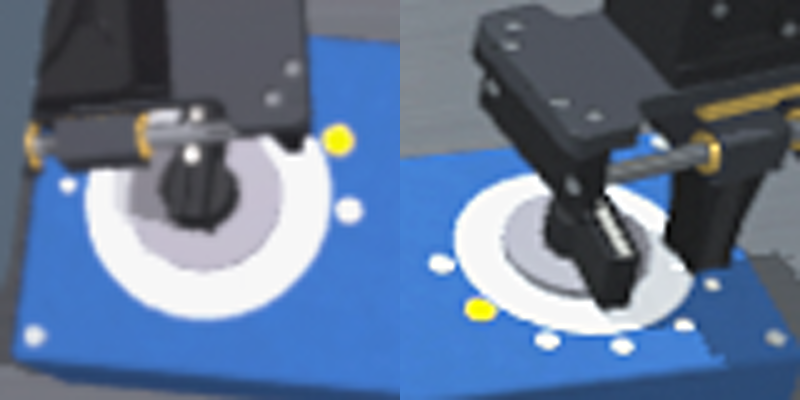

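Fourth click confirmed: the scene line fit gives 90°, and the pointer sits at the fourth dot. Next is the fifth click.

```bash
python3 - <<'E'
from h import *
table([86,90,93,96,99,102,104,106,108,110,112],lat=.018)
E
```

```text
t 6.0 pos [0.6272 0.2146 0.1095] jaw deg 96.24 y.z -1.0 f [ 0.2  -0.03  0.17] q [ 0.16  0.74  1.44 -0.    0.96 -1.52] w 0.0006
sel now(virtual) 79.83726064963747 rad 0.031127534678177728 lat 0.03343113955731569
86 x -1.89 z -0.16 ry 0.108
90 x -2.12 z -0.26 ry 0.177
93 x -2.30 z -0.32 ry 0.230
96 x -2.48 z -0.37 ry 0.282
99 x -2.66 z -0.41 ry 0.334
102 x -2.85 z -0.44 ry 0.387
104 x -2.97 z -0.45 ry 0.422
106 x -3.09 z -0.46 ry 0.457
108 x -3.22 z -0.47 ry 0.492
110 x -3.34 z -0.47 ry 0.526
112 x -3.47 z -0.47 ry 0.561
```

carry_out(
  moves=[
    [0, -0.4, 0, 0, 0, 0.05, 0],
    [0, -0.9, 0, 0, 0, 0.1, 0],
    [0, -1.3, 0, -0.1, 0, 0.15, 0],
    [0, -1.7, 0, -0.2, 0, 0.18, 0],
    [0, -1.9, 0, -0.25, 0, 0.18, 0],
    [0, -2.1, 0, -0.25, 0, 0.18, 0],
    [0, -2.2, 0, -0.3, 0, 0.2, 0],
    [0, -2.3, 0, -0.3, 0, 0.23, 0],
    [0, -2.4, 0, -0.35, 0, 0.255, 0],
    [0, -2.5, 0, -0.4, 0, 0.285, 0],
    [0, -2.6, 0, -0.4, 0, 0.315, 0],
    [0, -2.7, 0, -0.4, 0, 0.345, 0],
    [0, -2.8, 0, -0.45, 0, 0.37, 0],
    [0, -2.9, 0, -0.45, 0, 0.4, 0],
    [0, -3.0, 0, -0.45, 0, 0.43, 0],
    [0, -3.1, 0, -0.45, 0, 0.46, 0],
    [0, -3.2, 0, -0.45, 0, 0.49, 0],
    [0, -3.2, 0, -0.45, 0, 0.49, 0],
  ],
)

```text
time: 7.8
position: [0.6352, 0.1825, 0.1096]
tool_rot: [0.586, 0.396, -0.396, -0.586]
ft_force: [0.4, -0.6, 0.1]
grip_width: 0.0004
```

```bash
python3 - <<'E'
from h import *
state("g");zoom("g");line("g");line("g","top")
E
```

```text
t 7.8 pos [0.6352 0.1825 0.1096] jaw deg 68.06 y.z -1.0 f [ 0.42 -0.59  0.06] q [ 0.11  0.74  1.44 -0.    0.96 -1.08] w 0.0004
g scene A 86 centroid [410.8 229.2] r 0.0416 sel by centroid 256.1 by dir 212.8 by far end 232.4 0.0589
g scene A 28 centroid [422.8 250.3] r 0.0261 sel by centroid 108.4 by dir 107.3 by far end 108.9 0.0389
g top A 11 centroid [229.5 196.3] r 0.0092 sel by centroid 111.4 by dir 193.2 by far end 128.1 0.01
```

View pics/gz.png

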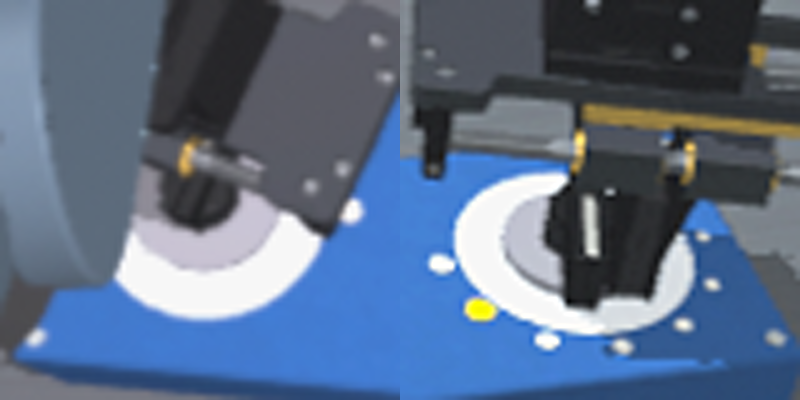

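carry_out(
  moves=[
    [0, 0, 0, 0, 0, 0, 0],
    [0, 0, 0, 0, 0, 0, 0],
    [0, 0, 0, 0, 0, 0, 0],
  ],
)

```text
time: 8.2
position: [0.6352, 0.1829, 0.1095]
tool_rot: [-0.586, -0.396, 0.396, 0.586]
ft_force: [-0.7, -0.9, 0.3]
grip_width: 0.0004
```

```bash
python3 - <<'E'
from h import *
state("i");zoom("i");line("i")
table([108,110,112,114,116],lat=.018)
E
```

```text
t 8.2 pos [0.6352 0.1829 0.1095] jaw deg 68.13 y.z -1.0 f [-0.75 -0.93  0.28] q [ 0.11  0.74  1.44 -0.    0.96 -1.08] w 0.0004
i scene A 89 centroid [410.8 229.2] r 0.0416 sel by centroid 256.2 by dir 213.5 by far end 232.4 0.0589
i scene A 29 centroid [419.9 249. ] r 0.0239 sel by centroid 121.3 by dir 120.5 by far end 121.0 0.0376
t 8.3 pos [0.6352 0.1829 0.1095] jaw deg 68.13 y.z -1.0 f [-0.07 -0.18 -0.18] q [ 0.11  0.74  1.44 -0.    0.96 -1.08] w 0.0002
sel now(virtual) 107.95078625722725 rad 0.0309418083862662 lat 0.017742658647682
108 x 0.02 z -0.01 ry 0.001
110 x -0.09 z -0.07 ry 0.036
112 x -0.20 z -0.13 ry 0.071
114 x -0.31 z -0.18 ry 0.106
116 x -0.43 z -0.23 ry 0.140
```

View pics/iz.png

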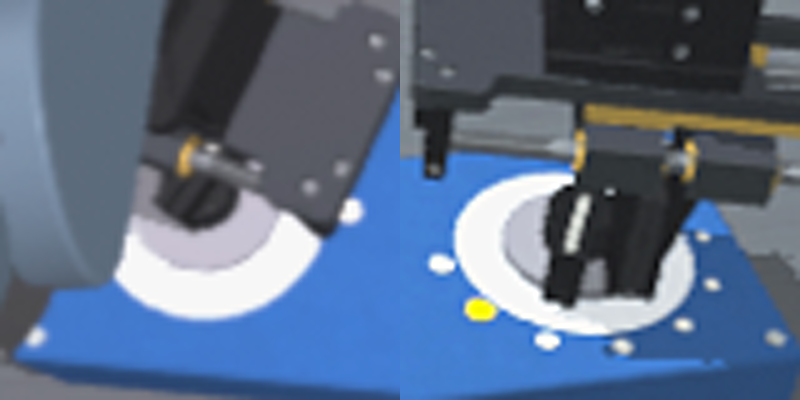

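Fifth click: the scene fit now gives 121°, and the pointer has sprung clear of the fist. Next is the sixth, pushing only to about 138°, where it should spring to 150°.

```bash
python3 - <<'E'
from h import *
table([112,116,119,122,125,128,130,132,134,136,138],lat=.018)
E
```

```text
t 8.3 pos [0.6352 0.1829 0.1095] jaw deg 68.13 y.z -1.0 f [-0.07 -0.18 -0.18] q [ 0.11  0.74  1.44 -0.    0.96 -1.08] w 0.0002
sel now(virtual) 107.95078625722725 rad 0.0309418083862662 lat 0.017742658647682
112 x -0.20 z -0.13 ry 0.071
116 x -0.43 z -0.23 ry 0.140
119 x -0.60 z -0.29 ry 0.193
122 x -0.78 z -0.35 ry 0.245
125 x -0.96 z -0.40 ry 0.298
128 x -1.15 z -0.44 ry 0.350
130 x -1.27 z -0.45 ry 0.385
132 x -1.39 z -0.47 ry 0.420
134 x -1.52 z -0.48 ry 0.455
136 x -1.64 z -0.49 ry 0.490
138 x -1.77 z -0.49 ry 0.524
```

carry_out(
  moves=[
    [0, -0.2, 0, -0.1, 0, 0.07, 0],
    [0, -0.4, 0, -0.2, 0, 0.14, 0],
    [0, -0.5, 0, -0.25, 0, 0.165, 0],
    [0, -0.6, 0, -0.3, 0, 0.19, 0],
    [0, -0.7, 0, -0.3, 0, 0.22, 0],
    [0, -0.8, 0, -0.35, 0, 0.25, 0],
    [0, -0.9, 0, -0.4, 0, 0.28, 0],
    [0, -1.0, 0, -0.4, 0, 0.31, 0],
    [0, -1.1, 0, -0.45, 0, 0.335, 0],
    [0, -1.2, 0, -0.45, 0, 0.365, 0],
    [0, -1.3, 0, -0.45, 0, 0.395, 0],
    [0, -1.4, 0, -0.45, 0, 0.42, 0],
    [0, -1.5, 0, -0.5, 0, 0.45, 0],
    [0, -1.6, 0, -0.5, 0, 0.48, 0],
    [0, -1.7, 0, -0.5, 0, 0.5, 0],
    [0, -1.75, 0, -0.5, 0, 0.52, 0],
    [0, -1.75, 0, -0.5, 0, 0.52, 0],
    [0, -1.75, 0, -0.5, 0, 0.52, 0],
    [0, -1.75, 0, -0.5, 0, 0.52, 0],
    [0, -1.75, 0, -0.5, 0, 0.52, 0],
  ],
)

```text
time: 10.3
position: [0.6334, 0.1648, 0.1095]
tool_rot: [0.668, 0.232, -0.232, -0.668]
ft_force: [-0.4, -0.5, 0.3]
grip_width: 0.0006
```

```bash
python3 - <<'E'
from h import *
state("j");zoom("j");line("j")
E
```

```text
t 10.3 pos [0.6334 0.1648 0.1095] jaw deg 38.34 y.z -1.0 f [-0.38 -0.52  0.26] q [ 0.08  0.73  1.46 -0.    0.95 -0.58] w 0.0006
```

View pics/jz.png

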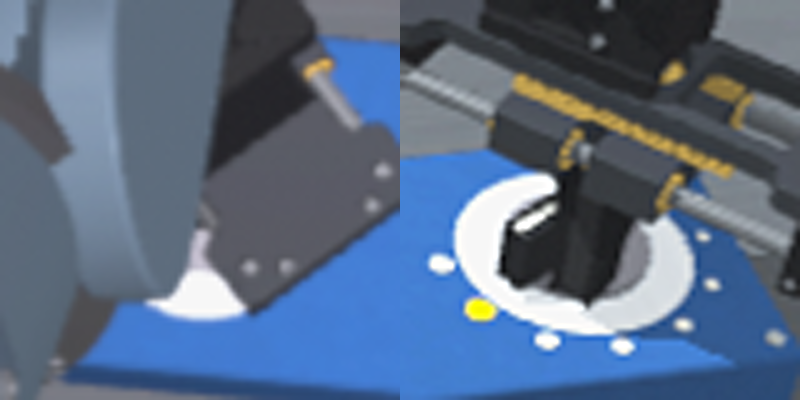

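The pointer has sprung off the fist towards the yellow dot. I'll back the fist off to its own side, then lift and check.

carry_out(
  moves=[
    [0, 0.5, 0, 0, 0, 0, 0],
    [0, 1.2, 0, 0, 0, 0, 0],
    [0, 2.0, 0, 0, 0, 0, 0],
    [0, 2.5, -1.0, 0, 0, 0, 0],
    [0, 2.5, -4.0, 0, 0, 0, 0],
    [0, 2.5, -7.0, 0, 0, 0, 0],
    [0, 2.5, -9.0, 0, 0, 0, 0],
    [0, 0, -9.5, 4, 0, 0.1, 0],
    [0, -4, -9.5, 7, 0, 0.2, 0],
    [0, -8, -9.5, 8, 0, 0.3, 0],
    [0, -11, -9.5, 8.5, 0, 0.4, 0],
    [0, -11, -9.5, 8.5, 0, 0.5, 0],
    [0, -11, -9.5, 8.5, 0, 0.5, 0],
  ],
)

```text
time: 11.7
position: [0.4944, 0.1633, 0.2057]
tool_rot: [-0.705, -0.06, 0.059, 0.705]
ft_force: [0.6, 0.2, -0.6]
grip_width: 0.0003
```

```bash
python3 - <<'E'
from h import *
state("k");zoom("k");line("k");line("k","top")
s=cv2.imread("pics/k_s.png");t=cv2.imread("pics/k_t.png")
for n,im in(("scene",s),("top",t)):
    h=cv2.cvtColor(im,cv2.COLOR_BGR2HSV)
    for thr in (0,190,205):
        m=cv2.inRange(h,(50,120,max(60,thr)),(80,255,255));ys,xs=np.nonzero(m)
        if len(xs):print(n,thr,len(xs),xs.mean(),ys.mean(),xs.min(),xs.max(),ys.min(),ys.max())
for z in(.08,.085,.09,.095,.1):print(z,proj("scene",[*ST,z]),proj("top",[*ST,z]))
E
```

```text
t 11.7 pos [0.4944 0.1633 0.2057] jaw deg 9.68 y.z -1.0 f [ 0.59  0.18 -0.55] q [ 0.1   0.45  1.74  0.    0.96 -0.06] w 0.0003
scene 0 201 371.1094527363184 262.0149253731343 353 626 247 475
scene 190 121 361.1570247933884 251.70247933884298 354 368 247 256
scene 205 116 360.98275862068965 251.5948275862069 354 368 247 256
top 0 233 291.69957081545067 210.5107296137339 283 300 202 219
top 190 180 291.7944444444444 210.15 285 299 203 217
top 205 164 291.7682926829268 210.3231707317073 285 299 204 217
0.08 (np.float64(361.1306403266902), np.float64(255.61788607128324)) (np.float64(291.6911076279568), np.float64(211.41825008048042))
0.085 (np.float64(361.3297160300169), np.float64(253.73585351138658)) (np.float64(291.48272976128123), np.float64(210.901610614208))
0.09 (np.float64(361.53031323775116), np.float64(251.83943687152873)) (np.float64(291.27195510973434), np.float64(210.37902870464046))
0.095 (np.float64(361.7324494597351), np.float64(249.9284706162248)) (np.float64(291.0587420820021), np.float64(209.85040123279182))
0.1 (np.float64(361.9361424755222), np.float64(248.00278666017863)) (np.float64(290.8430481188618), np.float64(209.31562267990225))
```

View pics/kz.png

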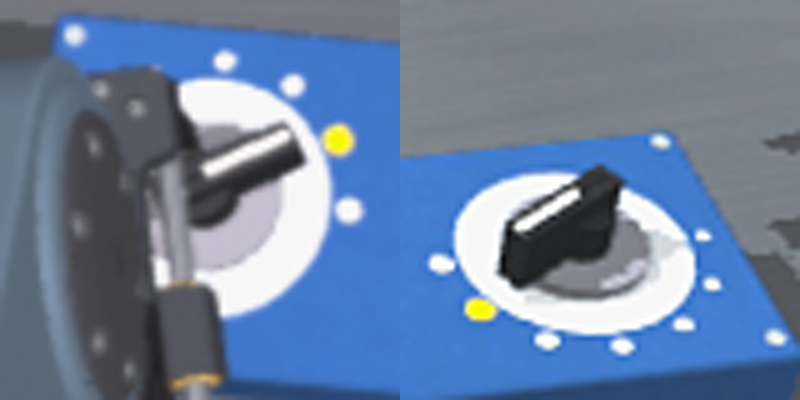

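View pics/k.png

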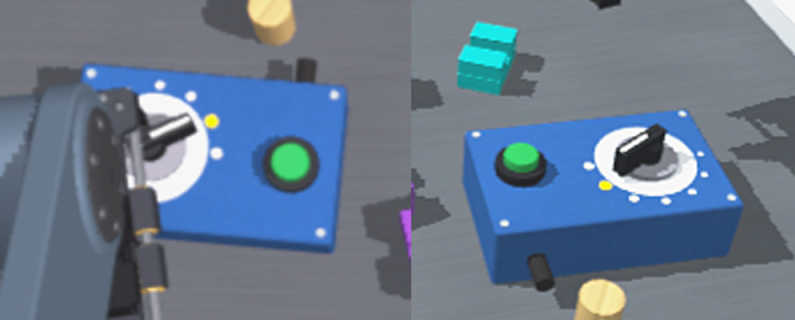

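```bash
python3 - <<'E'
from h import *
for sel in (120,135,150,165,180):
    a=np.radians(90+YAW-sel);e=np.array([np.cos(a),np.sin(a)])
    print(sel,[np.round(proj(c,[*(AX+r*e),.105]),1) for c in("top","scene") for r in(.005,.04)])
for cam,f,box in(("top","k_t",(188,206,228,252)),("scene","k_s",(238,254,406,424))):
    im=cv2.imread(f"pics/{f}.png");r0,r1,c0,c1=box
    g=im[r0:r1,c0:c1].min(2);n,l,s,c=cv2.connectedComponentsWithStats((g>150).astype(np.uint8))
    for i in range(1,n):
        if s[i,4]>8:
            ys,xs=np.nonzero(l==i);W=np.array([ray(cam,x+c0,y+r0,.105)[:2]-AX for x,y in zip(xs,ys)])
            v=cv2.fitLine(W.astype(np.float32),cv2.DIST_L2,0,.001,.001).ravel()[:2];w=W.mean(0);v=v*np.sign(v@w)
            print(cam,s[i],(c[i]+[c0,r0]).round(1),"cent sel",90+YAW-np.degrees(np.arctan2(w[1],w[0])),"dir",90+YAW-np.degrees(np.arctan2(v[1],v[0])))
o,M=state()
d=np.array([*ST,.15])-o["position"];print("to above start, tool cm",(M.T@d*100).round(2),"ry",np.radians(9.68+3.92))
E
```

```text
120 [array([228.8, 198.4]), array([240. , 183.6]), array([421.9, 243.1]), array([418.6, 254.4])]
135 [array([229.3, 198.9]), array([243.9, 187.2]), array([421.3, 242.9]), array([413.3, 252.6])]
150 [array([229.7, 199.5]), array([246.8, 191.8]), array([420.7, 242.6]), array([408.7, 250.1])]
165 [array([229.9, 200.1]), array([248.3, 197. ]), array([420.3, 242.2]), array([405.1, 247. ])]
180 [array([229.9, 200.8]), array([248.4, 202.4]), array([419.9, 241.8]), array([402.8, 243.6])]
top [  0   0  24  18 196] [242.2 195.5] cent sel 155.775491030465 dir 214.53852384036907
scene [ 0  2 15 11 98] [411.8 243.9] cent sel 171.42691905044222 dir 141.40204722889874
t 11.8 pos [0.4956 0.1635 0.2054] jaw deg 9.81 y.z -1.0 f [ 0.12 -0.28 -0.17] q [ 0.1   0.45  1.74  0.    0.96 -0.07] w 0.0003
to above start, tool cm [  7.17   5.56 -11.89] ry 0.23736477827122882
```

Sixth click confirmed in both views: the line end at top (247,191) and scene (408.6,250.6) against predictions for 150° of (246.8,191.8) and (408.7,250.1). The green top, bright ellipse at scene (361,251.6) and top (291.8,210.2), gives z ≈ 0.090 and xy (0.587,0.059). I'm moving above it.

carry_out(
  moves=[
    [0, 1.5, 0, -2.5, 0, 0.05, 0],
    [0, 3.5, 0, -5.5, 0, 0.1, 0],
    [0, 5.5, 0, -9.0, 0, 0.17, 0],
    [0, 6.8, 0, -11.2, 0, 0.22, 0],
    [0, 7.2, 0, -11.9, 0, 0.237, 0],
    [0, 7.2, 2.0, -11.9, 0, 0.237, 0],
    [0, 7.2, 5.0, -11.9, 0, 0.237, 0],
    [0, 7.2, 7.0, -11.9, 0, 0.237, 0],
    [0, 7.2, 7.6, -11.9, 0, 0.237, 0],
    [0, 7.2, 7.6, -11.9, 0, 0.237, 0],
    [0, 7.2, 7.6, -11.9, 0, 0.237, 0],
  ],
)

```text
time: 12.9
position: [0.586, 0.0585, 0.1294]
tool_rot: [-0.707, 0.023, -0.024, 0.707]
ft_force: [-0.7, -0.0, 0.4]
grip_width: 0.0008
```

```bash
python3 - <<'E'
from h import *
o,M=state("l");d=np.array([*ST,.115])-o["position"];print((M.T@d*100).round(2))
E
```

```text
t 12.9 pos [0.586  0.0585 0.1294] jaw deg -3.83 y.z -1.0 f [-0.74 -0.03  0.37] q [-0.09  0.64  1.63  0.    0.88 -0.02] w 0.0008
[0.07 1.44 0.01]
```

View pics/l.png

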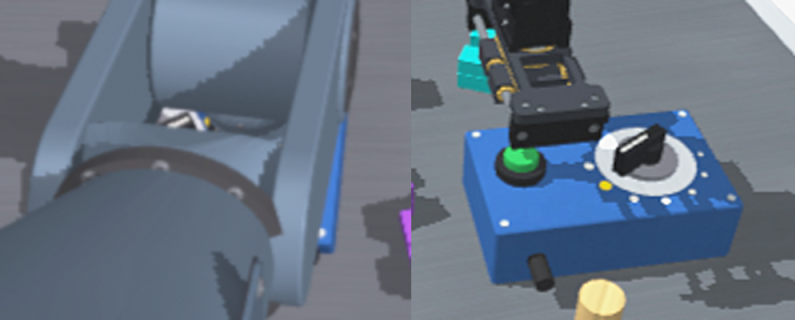

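carry_out(
  moves=[
    [0, 0.05, 0.6, 0, 0, 0, 0],
    [0, 0.05, 1.0, 0, 0, 0, 0],
    [0, 0.05, 1.3, 0, 0, 0, 0],
    [0, 0.05, 1.5, 0, 0, 0, 0],
    [0, 0.05, 1.6, 0, 0, 0, 0],
    [0, 0.05, 1.7, 0, 0, 0, 0],
    [0, 0.05, 1.8, 0, 0, 0, 0],
    [0, 0.05, 1.8, 0, 0, 0, 0],
  ],
)

```text
time: 13.8
position: [0.586, 0.058, 0.1114]
tool_rot: [0.707, -0.024, 0.024, -0.707]
ft_force: [-1.9, -0.1, 7.1]
grip_width: 0.0003
```

```bash
python3 - <<'E'
from h import *
state("m");zoom("m")
E
```

```text
t 13.8 pos [0.586  0.058  0.1114] jaw deg -3.89 y.z -1.0 f [-1.88 -0.09  7.14] q [-0.09  0.66  1.64 -0.    0.84 -0.02] w 0.0003
```

View pics/m.png

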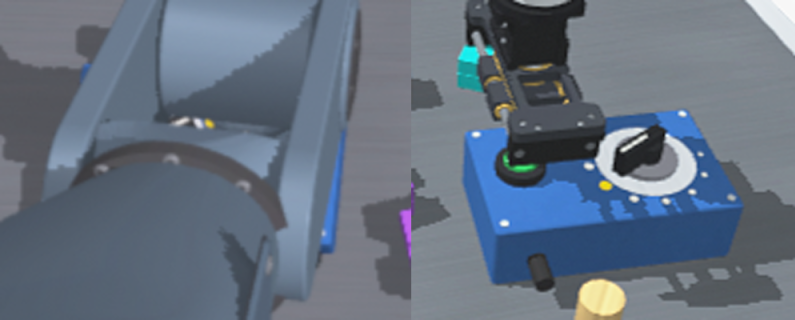

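carry_out(
  moves=[
    [0, 0, 0.1, 0, 0, 0, 0],
    [0, 0, 0.2, 0, 0, 0, 0],
    [0, 0, 0.2, 0, 0, 0, 0],
    [0, 0, 0.2, 0, 0, 0, 0],
  ],
)

```text
time: 14.3
position: [0.586, 0.058, 0.1112]
tool_rot: [0.707, -0.024, 0.024, -0.707]
ft_force: [-4.2, 0.0, 18.3]
grip_width: 0.0004
```

```bash
python3 - <<'E'
from h import *
state("n")
s=cv2.imread("pics/n_s.png");cv2.imwrite("pics/nz.png",cv2.resize(s[215:295,330:410],(480,480),interpolation=cv2.INTER_CUBIC))
E
```

```text
t 14.3 pos [0.586  0.058  0.1112] jaw deg -3.88 y.z -1.0 f [-4.19  0.02 18.27] q [-0.09  0.66  1.64 -0.    0.84 -0.02] w 0.0004
```

View pics/nz.png

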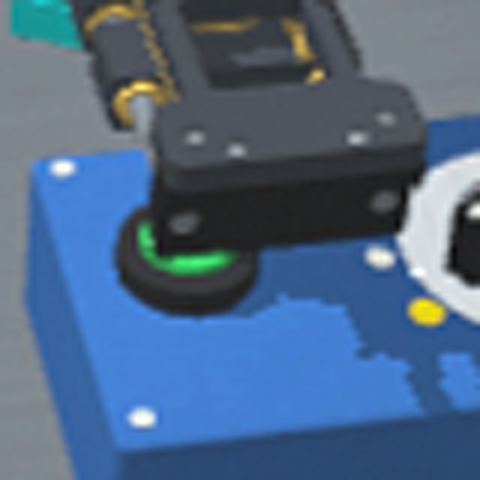

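Hard stop: 2 mm more command gave only 0.2 mm of motion, and the force rose from 7 to 18 N. I'll release slowly in small steps and read force against height, to check that the travel was the full 6 mm and the fist wasn't resting on the rim.

carry_out(
  moves=[
    [0, 0, -0.1, 0, 0, 0, 0],
    [0, 0, -0.2, 0, 0, 0, 0],
    [0, 0, -0.3, 0, 0, 0, 0],
    [0, 0, -0.3, 0, 0, 0, 0],
  ],
)

```text
time: 14.8
position: [0.586, 0.058, 0.1119]
tool_rot: [0.707, -0.024, 0.024, -0.707]
ft_force: [0.1, 0.5, 3.8]
grip_width: 0.0004
```

carry_out(
  moves=[
    [0, 0, -0.1, 0, 0, 0, 0],
    [0, 0, -0.1, 0, 0, 0, 0],
    [0, 0, -0.1, 0, 0, 0, 0],
  ],
)

```text
time: 15.1
position: [0.586, 0.058, 0.1125]
tool_rot: [0.707, -0.024, 0.024, -0.707]
ft_force: [-0.5, 0.4, 3.8]
grip_width: 0.0003
```

carry_out(
  moves=[
    [0, 0, -0.1, 0, 0, 0, 0],
    [0, 0, -0.1, 0, 0, 0, 0],
    [0, 0, -0.1, 0, 0, 0, 0],
  ],
)

```text
time: 15.4
position: [0.586, 0.058, 0.1135]
tool_rot: [0.707, -0.024, 0.024, -0.707]
ft_force: [-0.5, 0.5, 4.2]
grip_width: 0.0002
```

carry_out(
  moves=[
    [0, 0, -0.1, 0, 0, 0, 0],
    [0, 0, -0.1, 0, 0, 0, 0],
    [0, 0, -0.1, 0, 0, 0, 0],
  ],
)

```text
time: 15.7
position: [0.586, 0.058, 0.1145]
tool_rot: [0.707, -0.024, 0.024, -0.707]
ft_force: [-0.3, 0.9, 2.4]
grip_width: 0.0005
```

carry_out(
  moves=[
    [0, 0, -0.1, 0, 0, 0, 0],
    [0, 0, -0.1, 0, 0, 0, 0],
    [0, 0, -0.1, 0, 0, 0, 0],
  ],
)

```text
time: 16.0
position: [0.5859, 0.058, 0.1155]
tool_rot: [0.707, -0.024, 0.024, -0.707]
ft_force: [1.1, -0.4, 1.8]
grip_width: 0.0004
```

carry_out(
  moves=[
    [0, 0, -0.1, 0, 0, 0, 0],
    [0, 0, -0.1, 0, 0, 0, 0],
    [0, 0, -0.1, 0, 0, 0, 0],
  ],
)

```text
time: 16.3
position: [0.586, 0.058, 0.1165]
tool_rot: [0.707, -0.024, 0.024, -0.707]
ft_force: [0.7, -1.0, 2.3]
grip_width: 0.0008
```

carry_out(
  moves=[
    [0, 0, -0.1, 0, 0, 0, 0],
    [0, 0, -0.1, 0, 0, 0, 0],
    [0, 0, -0.1, 0, 0, 0, 0],
  ],
)

```text
time: 16.6
position: [0.5856, 0.0581, 0.1174]
tool_rot: [-0.707, 0.024, -0.024, 0.707]
ft_force: [1.3, -0.7, 1.8]
grip_width: 0.0004
```

carry_out(
  moves=[
    [0, 0, -0.1, 0, 0, 0, 0],
    [0, 0, -0.1, 0, 0, 0, 0],
    [0, 0, -0.1, 0, 0, 0, 0],
  ],
)

```text
time: 16.9
position: [0.5855, 0.0581, 0.1183]
tool_rot: [-0.707, 0.024, -0.024, 0.707]
ft_force: [0.1, 0.4, 0.4]
grip_width: 0.0003
```

carry_out(
  moves=[
    [0, 0, -0.1, 0, 0, 0, 0],
    [0, 0, -0.1, 0, 0, 0, 0],
    [0, 0, -0.1, 0, 0, 0, 0],
  ],
)

```text
time: 17.2
position: [0.5858, 0.058, 0.1196]
tool_rot: [0.707, -0.024, 0.024, -0.707]
ft_force: [-0.2, -0.8, -0.5]
grip_width: 0.0003
```

carry_out(
  moves=[
    [0, 0, -2, 0, 0, 0, 0],
    [0, 0, -5, 0, 0, 0, 0],
    [0, 0, -8, 0, 0, 0, 0],
    [0, 0, -11, 0, 0, 0, 0],
    [0, -5, -13, 0, 0, 0, 0],
    [0, -10, -13, 0, 0, 0, 0],
    [0, -13, -13, 0, 0, 0, 0],
    [0, -13, -13, -2, 0, 0, 0],
    [0, -13, -13, -2, 0, 0, 0],
  ],
)

```text
time: 18.1
position: [0.4539, 0.0461, 0.25]
tool_rot: [0.707, -0.024, 0.025, -0.706]
ft_force: [0.4, -0.3, 0.2]
grip_width: 0.0006
```

```bash
python3 - <<'E'
from h import *
state("p");zoom("p")
for n,f in(("scene","p_s"),("top","p_t")):
    im=cv2.imread(f"pics/{f}.png");h=cv2.cvtColor(im,cv2.COLOR_BGR2HSV)
    m=cv2.inRange(h,(50,120,190),(80,255,255));ys,xs=np.nonzero(m);print(n,len(xs),xs.mean() if len(xs) else 0,ys.mean() if len(xs) else 0)
E
```

```text
t 18.1 pos [0.4539 0.0461 0.25  ] jaw deg -3.96 y.z -1.0 f [ 0.38 -0.31  0.18] q [-0.14  0.3   1.84 -0.    1.01 -0.07] w 0.0006
scene 121 361.1570247933884 251.70247933884298
top 0 0 0
```

View pics/pz.png

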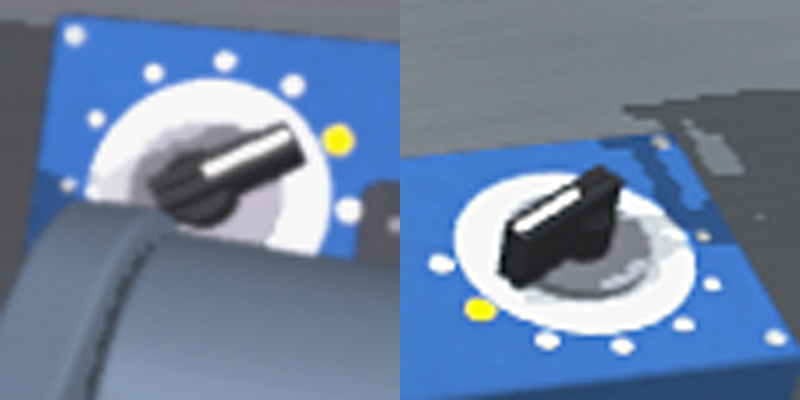

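View pics/p_s.png

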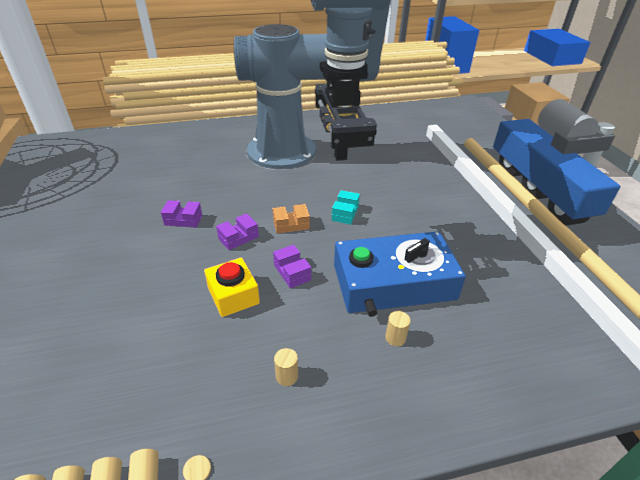

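The button is back up, with its top at scene (361.2,251.7), exactly as before. Contact ended about 6 to 7 mm above the stop, so it had gone fully down. The pointer is still at the yellow dot, the wooden pieces and stop button are unmoved, and the arm is clear. Handing in.

```bash
python3 - <<'E'
from rig import robot
print(robot.hand_in())
E
```

```text
the job is handed in; nothing more can be done
None
```

The power feeder's selector is at its sixth speed, at the yellow dot, and the start button has been pressed and let back up. I handed the job in at about 18 s of the 54 s allowed.

**Selector:** I pushed the pointer's rear side with the closed fingertips, one click at a time from the third position to the sixth. My camera estimates were about 90° after the fourth click and about 121° after the fifth. At the sixth, the pointer's end matched the position predicted for 150° to about 1 pixel in both views. It was still there in the last pictures.

**Start button:** I pressed only after that check. It went down to a hard stop at about 18 N. On release, contact ended 6 to 7 mm higher, which fits the full 6 mm of travel. In the scene view its top came back to the same pixel as before; the arm hid it in the top view.

**Other things:** In the last scene picture the stop button, blanks and block looked unmoved by eye. Nothing suggests they were touched. The arm ended clear of everything.

**Checks that disagreed:**
- The first line fits of the pointer differed by about 10° between the views (62° and 52°), both nearest the third click.
- The fingertips turned out about 4 mm thinner than I assumed, so the first click needed a slightly longer push.
- Automatic line fits failed at the sixth click because the white line merged with the white dial, so I read the pixel positions from the enlarged picture instead.

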